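# Wind the screw jack's platform up to the red pointer

### The arm

A 6-joint arm with a two-finger parallel gripper is mounted at the origin on the work surface; the furniture and walls round the work are solid. World frame = base frame: x ahead of the robot, y to its left, z up, the work surface at z = 0. Lengths are in mm, angles in rad, forces in N, time in s.
With the tool pointing down it reaches from about 325 to 1000 mm from the base axis. Payload 5.1 kg.
Tool frame: the origin (TCP) lies at the very end of the fingers, on their centre line; the grasp point (between the pads) lies 19 mm behind it (bot.pinch_z is the z of the grasp point in the tool frame, in mm); z points along the fingers, y is the line along which they close (so a half turn about z gives the same grasp; the last joint's range is limited). The gripper opens to 85 mm and grips with 20 to 120 N. Pads are 22 mm wide; open, the fingers measure 114 mm over their backs; the gripper's body (76 mm by 85 mm) begins 54 mm behind the grasp point. The pads swing forward as they close: fully open they stand 13 mm farther back than shut.
Start: joints at [1.064, 0.124, 1.65, -0, 1.367, -0.083], TCP at [267.316, 592.475, 231.322] pointing down, gripper open.
Joint ranges: [-2.61, 2.61], [-1.02, 2.33], [0.03, 2.71], [-1.35, 4.49], [0.32, 2.68], [-2.91, 2.91]. Speed limits (rad/s): [2.57, 2.57, 3.14, 3.14, 3.14, 3.14].

### API

Orientations are given as a unit quaternion [x, y, z, w].
In Python, from station import bot gives the robot as it stands. Calls block until the motion is done:
- bot.move_ptp(position, orientation): joint-space move of the TCP to a pose.
- bot.move_linear(position, rot=None, velocity=150, stop_force=None): straight line of the TCP; rot=None keeps the orientation; velocity is the mean speed in mm/s. With stop_force (N) it stops when the force on the tool has changed by that much, and returns True; else False.
- bot.set_joints(angles): joint-space move.
- bot.grip(opening, grip_force=None): finger opening in mm; grip_force is the grip in N (None keeps the last); returns when the fingers have stopped.
- bot.sleep(seconds).
- bot.ik(position, orientation): joint angles nearest the present ones, or None.
- bot.get_obs(): the state.
- bot.read_camera(name): name is "scene" or "side" or "wrist"; returns a dict with "image" (400x640x3 uint8, red, green, blue), "z_map" (400x640 float32, mm along the optical axis (not along the pixel's ray), 0 where there is no reading), "camera_matrix" (3x3 intrinsics, pixels), "distortion" ([k1, k2, p1, p2, k3] as OpenCV has them; the pictures are not rectified), "pose" (4x4, takes a point from camera to world coordinates). Camera axes: x right, y up, looking along -z (the intrinsics and any distortion apply to the point x, -y, -z); pixel columns grow to the right and rows downward; lengths in mm; the calibration is good to about 2 mm. A picture is of the moment at which its call begins.
A pose or a line that the arm cannot do raises bot.IKError and nothing moves.
- bot.finish_job(): hands the job in; it is judged then, once.
Trained networks look in a picture, given as the dict that the camera call returned (one of the last four; its "shot" number tells which), for a name from the list of things; names that differ only in an ending like _2 or _b are one class to them, and where a whole thing is asked for, a point or a joint stands for the part that bears it (a point fixed in the world has none). Each returns a list of dicts, best first, with "p" (0 to 1); they miss things now and then, are a little off and sometimes report something else, mostly with a low value. They report only what shows in the picture. A call takes as long as a camera call.
- bot.spot_in(thing, picture): "location" ([column, row] in pixels, amid what is visible of it).
The state is a dict: "t": time; "joint_positions": joint angles; "dq": joint speeds; "effort": joint torques, N m; "tcp_pos": TCP position; "eef_rot": TCP orientation; "ft_force": force on the tool from outside, world axes, zero at the start; "torque": the same for the moment, N m; "opening": finger opening in mm; "gripper_force": force on a finger pad.
Only numpy, scipy, OpenCV 4.12 (cv2) and the standard library are available. Lean on these libraries where they do the work, as an engineer would, in place of code of your own. Each camera call takes 0.05 s, during which the arm holds its last target. There are 200 camera calls.

### The job

The crank of the little screw jack lies hard against the carton: first nudge the two apart where they lie, so that fingers fit beside the crank's hub. Then fit the crank on the jack's shaft and wind the platform up with it until the platform's top face is level with the red pointer, to within about 2 mm. Let go and leave the crank sitting on the shaft; do not shift the pointer, tip the carton or disturb the tape and brush.

Things in the scene. Friction and masses are not known exactly. Their poses are not given: they have to be found in the camera images.
- jack: Screw jack, fixed on the plywood deck (top at z = 155 mm; x 0.287 to 0.653, y -0.333 to 0.233 m) that lies in the open blue tote, whose walls rise to z = 187 mm. Green base 170 (x) x 120 (y) x 12 mm; origin under its centre. Shaft at jack x = +45 mm, aluminium platform (100 x 72 mm, with a grey roller) at x = -35 mm. All but the shaft's tang stays below z = 270 mm.
- shaft_seat (a point): Middle of the round steel shoulder (60 mm across, at z = 270 mm) on top of the shaft, on its axis: the underside of the crank's hub sits here. From it a steel tang rises 30 mm, 30 mm long along this point's x, 12 mm thick along its y, the top 10 mm tapering to 18 x 5 mm. The point turns with the shaft.
- screw (a joint): Turn of the jack's shaft (rad), stops at 0 and 15.7. Grows as the shaft turns clockwise seen from above, and raises the platform 16 mm a turn. Takes about 0.2 N m; stays where it is left.
- platform_top (a point): Point of the platform's top face at its yellow-striped left edge, beside the pointer. Its height is the platform's height.
- pointer_tip (a point): Tip of the red pointer that is clamped on a rod at the left of the jack's platform, the mid-height of its 3 mm thick finger; set to another height each time, 14 to 36 mm above where the platform stands. It stays unless pushed hard.
- crank_hub (a point): Centre, half-way up, of the hub of the loose yellow crank (0.27 kg). The hub is an upright sleeve 48 mm long (this point's x), 30 mm wide (y), 44 mm high, flat sides to grip, with a slot 36 x 18 mm right through from top to bottom: 3 mm clear all round the tang, fitting either way round. Centre of mass about 14 mm towards the knob (+x).
- crank_foot (a point): Middle of the hub's underside; the crank lies on this flat underside, upright. From the hub's foot a flat arm 14 mm wide and 10 mm thick runs along +x to the knob.
- crank_knob (a point): Centre, half-way up, of the crank's upright black knob, 65 mm from the hub's centre along +x: a freely spinning sleeve 25 mm across and 52 mm high, from 11 to 63 mm above the crank's underside. A gripper can hold it without turning while the knob is carried round the shaft.
- carton_mid (a point): Centre of the loose brown carton, 60 (its x) x 90 (its y) x 45 mm high, 0.15 to 0.35 kg. At the start its long side lies 2 mm from the hub's side: it spans 0 to -90 mm (within 2 mm) along the hub's x and 17 to 77 mm along the hub's y, so its end face on the knob's side is free to push against.
- tape_mid (a point): Centre of a loose black tape roll, 55 mm across, 19 mm high, lying near the far wall.
- brush_mid (a point): Centre of a loose green brush, 85 x 30 x 22 mm, lying behind the jack.

How it is judged (in metres and radians):
On the way, in this order (a step that is already met when the one before it is completed fails the run):
1. crank and carton are apart (hub centre to carton centre more than 75 mm, 65 mm at the start), the crank still lying on the deck (horizontal distance between crank_hub and carton_mid above 0.075 m and height (world z) of crank_foot below 0.161 m), for 0.1 s.
2. the crank sits on the shaft's shoulder while the platform is still below the pointer (distance between crank_foot and shaft_seat below 0.007 m and angle between crank_foot's own z axis and vertical below 0.12 rad and z of platform_top in the frame of pointer_tip below -0.006 m), for 0.2 s.
3. the platform's top is level with the pointer, the crank on the shaft (distance between crank_foot and shaft_seat below 0.007 m and angle between crank_foot's own z axis and vertical below 0.12 rad and z of platform_top in the frame of pointer_tip between -0.003 and 0.003 m), for 0.2 s.
At the end, for the whole second after the job is handed in: The platform's top face is within 3 mm of the pointer's height and the screw at rest; the crank sits on the shaft (underside of the hub within 7 mm of the middle of the shoulder, tilted less than 0.12 rad), released; the carton stands on the deck (all of step 3 and velocity of joint screw between -0.05 and 0.05 rad/s and height (world z) of carton_mid below 0.185 m); the robot touches nothing.
It fails at once if the pointer is shifted by more than 3 mm (distance of pointer_tip from where it was at the start of the episode above 0.003 m).
It fails at once if the carton is tipped by more than 0.4 rad (angle between carton_mid's own z axis and vertical above 0.4 rad).
It fails at once if the tape is moved by more than 30 mm (distance of tape_mid from where it was at the start of the episode above 0.03 m).
It fails at once if the brush is moved by more than 30 mm (distance of brush_mid from where it was at the start of the episode above 0.03 m).
It also fails if it takes over 69 s, if anything falls off the work surface, if the arm or the gripper's body presses on something with over 40 N, if the wrist force passes 120 N, or if a joint passes its speed limit or range.

## Working session

There is one attempt and no reset: what is moved stays moved. The work goes in short steps, each a Python script; the robot and the scene stay as the last script left them, time stands still between calls to the robot, and variables do not carry over. Pictures are saved under pics/ and viewed, at most 10 in all, crops included, and the job is handed in when it is done.

```bash
ls; mkdir -p pics; cat > h.py <<'E'
import numpy as np, cv2
from station import bot
def world(p,uv,z=None):
    """world points (Nx3) of pixels; depth from z_map"""
    uv=np.asarray(uv,float).reshape(-1,2)
    n=cv2.undistortPoints(uv[:,None],np.array(p["camera_matrix"]),np.array(p["distortion"]))[:,0]
    if z is None: z=p["z_map"][uv[:,1].round().astype(int),uv[:,0].round().astype(int)]
    c=np.c_[n[:,0]*z,-n[:,1]*z,-z*np.ones(len(n)),np.ones(len(n))]
    return (c@np.array(p["pose"]).T)[:,:3]
def cloud(p):
    v,u=np.mgrid[0:400,0:640]; uv=np.c_[u.ravel(),v.ravel()]
    return world(p,uv).reshape(400,640,3)
def down(a):
    """tool down, tool y axis (closing) at world angle a"""
    from scipy.spatial.transform import Rotation as R
    y=np.array([np.cos(a),np.sin(a),0]);z=np.array([0,0,-1.]);x=np.cross(y,z)
    return R.from_matrix(np.c_[x,y,z]).as_quat()
def save(p,f): cv2.imwrite("pics/"+f,p["image"][:,:,::-1])
E
python3 - <<'E'
from h import *
for n in("scene","side"):
    p=bot.read_camera(n); save(p,n+"0.png"); C=cloud(p)
    print(n,np.array(p["pose"]).round(2).tolist())
    for t in["jack","shaft_seat","platform_top","pointer_tip","crank_hub","crank_knob","carton_mid","tape_mid","brush_mid"]:
        r=bot.spot_in(t,p)
        for d in r[:2]: print(t,round(d["p"],2),np.round(d["location"]),world(p,d["location"]).round(0))
print(bot.get_obs())
E
```

```text
pics
scene [[0.62, 0.58, -0.53, 80.77], [-0.78, 0.45, -0.43, -395.63], [-0.01, 0.68, 0.73, 881.31], [0.0, 0.0, 0.0, 1.0]]
jack 0.7 [248. 227.] [[442.  80. 197.]]
shaft_seat 0.68 [255. 184.] [[486.  92. 270.]]
shaft_seat 0.36 [305. 182.] [[618.  86. 178.]]
platform_top 0.77 [240. 234.] [[408.  63. 221.]]
pointer_tip 0.63 [205. 227.] [[377. 122. 225.]]
crank_hub 0.97 [424. 276.] [[ 555. -238.  192.]]
crank_knob 0.95 [425. 277.] [[ 558. -238.  186.]]
crank_knob 0.56 [203. 226.] [[379. 129. 221.]]
carton_mid 0.64 [378. 292.] [[ 474. -196.  202.]]
carton_mid 0.57 [241. 235.] [[410.  61. 219.]]
tape_mid 0.63 [361. 232.] [[581. -85. 173.]]
brush_mid 0.69 [302. 180.] [[620.  97. 174.]]
side [[0.91, 0.27, -0.31, 261.12], [-0.41, 0.58, -0.7, -648.04], [-0.01, 0.76, 0.64, 784.83], [0.0, 0.0, 0.0, 1.0]]
jack 0.74 [366. 263.] [[ 551. -243.  198.]]
jack 0.64 [267. 190.] [[444.  67. 196.]]
shaft_seat 0.98 [275. 158.] [[479.  90. 269.]]
platform_top 0.65 [259. 190.] [[424.  66. 205.]]
pointer_tip 0.47 [238. 174.] [[388. 125. 226.]]
crank_hub 0.75 [364. 262.] [[ 556. -228.  181.]]
crank_knob 0.82 [36
[... 167 characters left out ...]
9.]]
{'t': 1.0, 'joint_positions': array([ 1.06439512e+00,  1.23824716e-01,  1.65027130e+00,  2.44242473e-05,
        1.36748616e+00, -8.25802715e-02]), 'dq': array([-0.00033856,  0.00064672, -0.00037301,  0.00093738, -0.0003109 ,
       -0.00234039]), 'effort': array([ 1.74543300e-03, -4.23613787e+01, -3.65760720e+01, -3.24093912e-05,
        7.02998732e-04, -3.48440722e-05]), 'tcp_pos': array([267.32151216, 592.49153718, 231.32318964]), 'eef_rot': array([ 2.10330424e-01,  9.77630356e-01,  8.48522955e-06, -9.92502243e-06]), 'ft_force': array([ 0.50172334, -0.37065588, -0.1954217 ]), 'torque': array([ 0.02110414, -0.04542409, -0.03543506]), 'gripper_force': 0.0, 'opening': 85.37325395478955}
```

```bash
python3 - <<'E'
import cv2
a=cv2.imread("pics/scene0.png")[130:350,170:490];cv2.imwrite("pics/s1.png",cv2.resize(a,(800,550),interpolation=cv2.INTER_CUBIC))
a=cv2.imread("pics/side0.png")[120:320,200:460];cv2.imwrite("pics/s2.png",cv2.resize(a,(780,600),interpolation=cv2.INTER_CUBIC))
E
```

```text
(no output)
```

View pics/s1.png

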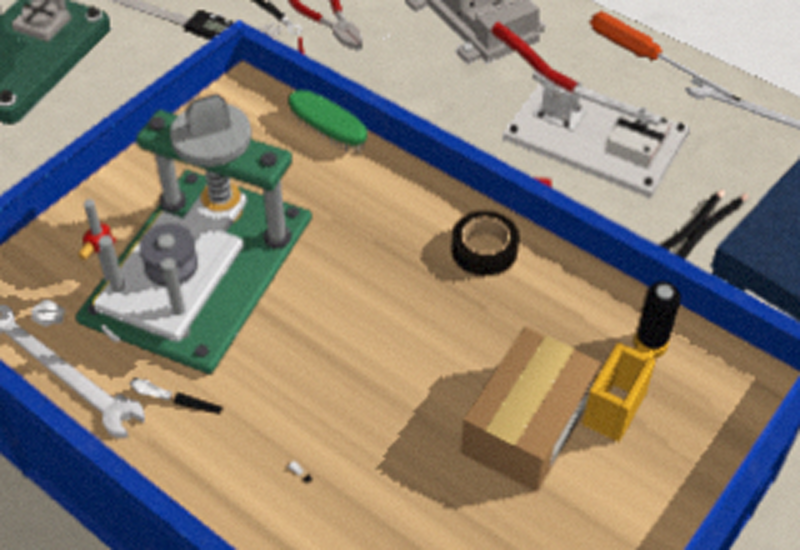

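View pics/s2.png

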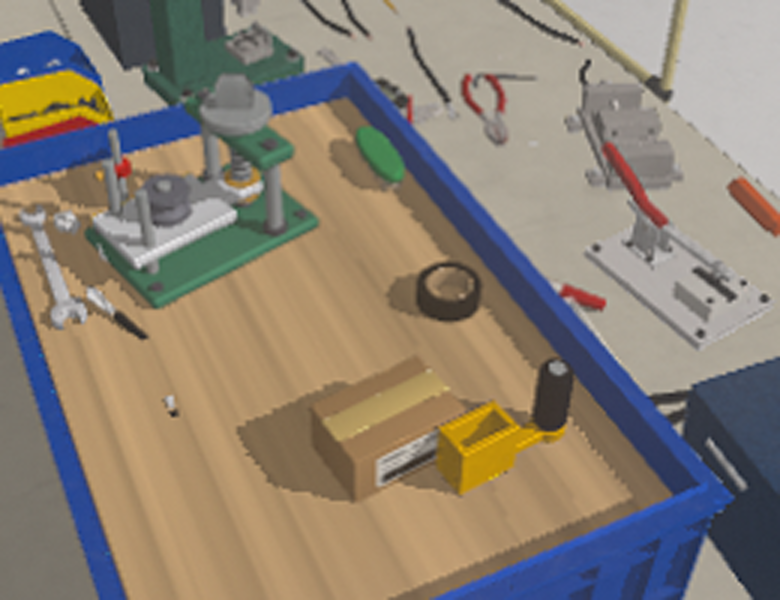

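```bash
python3 - <<'E'
from h import *
o=bot.get_obs(); p=o["tcp_pos"].copy(); p[2]=430; bot.move_linear(p,velocity=300)
for nm,q,ts in(("wj",(440,60,450),["shaft_seat","platform_top","pointer_tip"]),("wc",(500,-220,420),["crank_hub","crank_knob","carton_mid"])):
    best=None
    for a in(np.pi/2,-np.pi/2):
        j=bot.ik(q,down(a))
        if j is not None and (best is None or abs(j[5])<abs(best[1][5])): best=(a,j)
    print(best)
    bot.move_ptp(q,down(best[0])); bot.sleep(.3)
    w=bot.read_camera("wrist"); save(w,nm+".png"); np.savez(nm+".npz",C=cloud(w),im=w["image"],pose=w["pose"],K=w["camera_matrix"],D=w["distortion"])
    print(np.array(w["pose"]).round(2).tolist(),bot.get_obs()["t"])
    for t in ts:
        for d in bot.spot_in(t,w)[:2]: print(t,round(d["p"],2),np.round(d["location"]),world(w,d["location"]).round(1))
E
python3 - <<'E'
import cv2,numpy as np
a=cv2.imread("pics/wj.png");b=cv2.imread("pics/wc.png")
cv2.imwrite("pics/both.png",cv2.resize(np.vstack([a,b]),(480,600),interpolation=cv2.INTER_AREA))
E
```

```text
(1.5707963267948966, array([ 1.45315685e-02, -3.80940150e-01,  1.74832078e+00, -4.44089210e-16,
        1.77421203e+00, -1.55626476e+00]))
[[-0.0, -0.96, -0.29, 365.73], [1.0, -0.0, -0.0, 61.09], [0.0, -0.29, 0.96, 591.56], [0.0, 0.0, 0.0, 1.0]] 4.175
shaft_seat 0.84 [355. 218.] [[479.4  99.  284.6]]
platform_top 0.94 [337. 144.] [[412.4  82.9 223.3]]
pointer_tip 0.52 [374. 120.] [[384.4 123.7 224.8]]
(-1.5707963267948966, array([-5.12786783e-01, -1.56282420e-01,  1.61666806e+00, -4.44089210e-16,
        1.68120701e+00,  1.05800954e+00]))
[[0.0, 0.96, 0.29, 573.24], [-1.0, 0.0, -0.0, -218.98], [-0.0, -0.29, 0.96, 561.67], [0.0, 0.0, 0.0, 1.0]] 6.9083
crank_hub 0.58 [329. 108.] [[ 566.8 -231.2  163.5]]
crank_knob 0.94 [326. 108.] [[ 566.4 -228.1  163.7]]
carton_mid 0.88 [294. 171.] [[ 496.8 -191.   198.2]]
```

View pics/both.png

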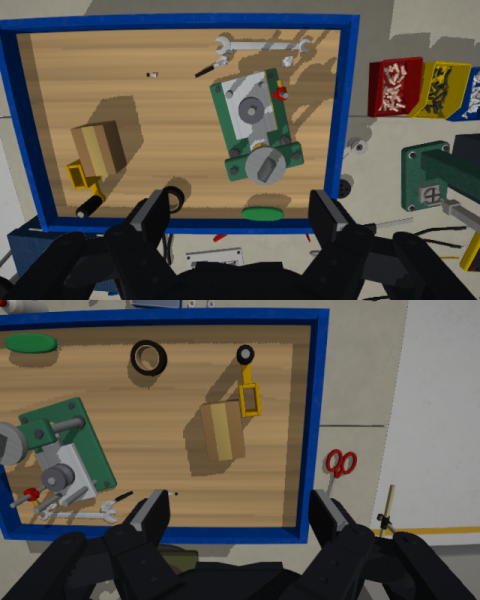

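```bash
cat > seg.py <<'E'
from h import *
def rect(P):
    (c,s,a)=cv2.minAreaRect(P[:,:2].astype(np.float32)); return np.round(c,1),np.round(s,1),round(a,1),len(P),P[:,2].mean().round(1)
def seg(C,im):
    hsv=cv2.cvtColor(im,cv2.COLOR_RGB2HSV); H,S,V=[hsv[...,i].astype(int) for i in range(3)]
    X,Y,Z=C[...,0],C[...,1],C[...,2]
    box=(X>430)&(X<640)&(Y>-330)&(Y<-120)
    r={}
    r["yellow"]=box&(H>18)&(H<32)&(S>190)
    r["hubtop"]=r["yellow"]&(abs(Z-199)<6)
    r["knobtop"]=box&(abs(Z-218)<6)
    r["carton"]=box&(abs(Z-200)<6)&~r["yellow"]&(S>30)&(S<190)
    jb=np.hypot(X-483,Y-92)<60
    r["shoulder"]=jb&(abs(Z-270)<6); r["tangtop"]=jb&(Z>293)&(Z<306); r["tang"]=jb&(Z>281)&(Z<306)
    return {k:C[m] for k,m in r.items()}
if __name__=="__main__":
    for f in("wj","wc"):
        d=np.load(f+".npz")
        for k,P in seg(d["C"],d["im"]).items():
            if len(P)>5:print(f,k,rect(P),P.mean(0).round(1))
    for n in("scene","side"):
        p=bot.read_camera(n)
        for k,P in seg(cloud(p),p["image"]).items():
            if len(P)>5:print(n,k,rect(P),P.mean(0).round(1))
E
python3 seg.py
```

```text
wj yellow (array([ 566.1, -249.4]), array([99.9, 68.1]), 6.4, 1157, np.float64(183.8)) [ 551.  -232.5  183.8]
wj hubtop (array([ 538.6, -234.5]), array([48.3, 31.7]), 9.5, 464, np.float64(197.0)) [ 538.7 -234.   197. ]
wj knobtop (array([ 603.1, -226.3]), array([24. , 22.5]), 19.2, 233, np.float64(217.0)) [ 601.6 -224.2  217. ]
wj carton (array([ 528.7, -205.1]), array([164.9,  94.4]), 6.3, 3120, np.float64(198.8)) [ 492.1 -193.2  198.8]
wj shoulder (array([490.5, 100.2]), array([59.5, 58.8]), 0.5, 1805, np.float64(269.2)) [487.3  99.2 269.2]
wj tangtop (array([490. ,  99.9]), array([ 9.8, 26.3]), 62.0, 222, np.float64(297.1)) [488.6  99.6 297.1]
wj tang (array([490.6,  99.8]), array([12.4, 30.4]), 61.9, 405, np.float64(293.1)) [487.5  99.  293.1]
wc yellow (array([ 544.5, -236.7]), array([114. ,  53.6]), 33.6, 1073, np.float64(187.2)) [ 550.8 -234.2  187.2]
wc hubtop (array([ 557.9, -232.9]), array([84.7, 29.8]), 7.2, 618, np.float64(197.7)) [ 540.2 -235.1  197.7]
wc knobtop (array([ 603.9, -227. ]), array([23.9, 23.6]), 0.4, 474, np.float64(217.5)) [ 603.6 -227.4  217.5]
wc carton 
[... 1054 characters left out ...]
, np.float64(182.1)) [ 544.9 -241.1  182.1]
side hubtop (array([ 537.8, -236.9]), array([46.5, 30.6]), 6.0, 167, np.float64(197.7)) [ 536.9 -238.6  197.7]
side knobtop (array([ 602.2, -228.4]), array([24.1, 23.4]), 87.4, 96, np.float64(217.6)) [ 600.6 -230.2  217.6]
side carton (array([ 526.4, -204.9]), array([159.7,  90.6]), 7.0, 1108, np.float64(199.7)) [ 494.7 -200.2  199.7]
side shoulder (array([489.9,  94.3]), array([52.4, 58.2]), 74.6, 225, np.float64(270.0)) [487.7  88.6 270. ]
side tangtop (array([491. ,  97.1]), array([11.1, 23. ]), 55.6, 37, np.float64(297.5)) [491.2  96.2 297.5]
side tang (array([490.4,  96.6]), array([13.8, 30. ]), 68.2, 99, np.float64(291.2)) [490.   95.1 291.2]
```

```bash
cat > push.py <<'E'
from seg import *
th=np.radians(7.2); c=np.array([538.3,-235.5]); ex=np.array([np.cos(th),np.sin(th)]); ey=np.array([-ex[1],ex[0]])
q=down(th-np.pi/2)
P=lambda x,y,z:[*(c+x*ex+y*ey),z]
bot.grip(0)
bot.move_ptp(P(32,47,260),q)
bot.move_linear(P(32,47,168),velocity=150)
print(bot.get_obs()["tcp_pos"],bot.get_obs()["ft_force"])
bot.move_linear(P(-47,47,168),velocity=80)
bot.move_linear(P(-30,47,168),velocity=150)
bot.move_linear(P(-30,47,300),velocity=300)
bot.grip(62)
bot.move_ptp(P(-20,0,380),q); bot.sleep(.2)
w=bot.read_camera("wrist"); save(w,"w2.png")
for k,S in seg(cloud(w),w["image"]).items():
    if len(S)>5:print(k,rect(S),S.mean(0).round(1))
print(bot.get_obs()["t"])
E
python3 push.py
```

```text
[ 564.97786101 -185.42541683  169.70888007] [0.53520621 0.13177705 0.5877005 ]
yellow (array([ 559.8, -248.7]), array([80.6, 83.1]), 18.7, 1370, np.float64(188.4)) [ 550.3 -234.   188.4]
hubtop (array([ 539.9, -235.2]), array([46.8, 30. ]), 7.3, 757, np.float64(197.7)) [ 541.  -235.   197.7]
knobtop (array([ 603.9, -227.3]), array([22.7, 23.7]), 7.8, 579, np.float64(217.3)) [ 603.7 -227.5  217.3]
carton (array([ 481.1, -206.7]), array([ 72. , 114.1]), 76.5, 2196, np.float64(198.9)) [ 454.3 -200.2  198.9]
12.7333
```

View pics/w2.png

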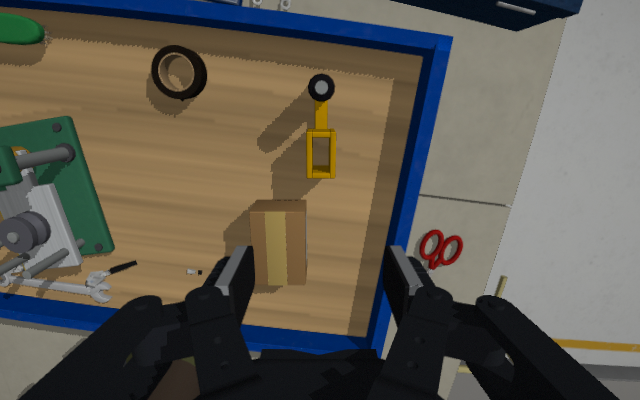

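```bash
cat > place.py <<'E'
from seg import *
th=np.radians(7.1); c=[539.2,-235.3]; q=down(th-np.pi/2)
bot.move_ptp([*c,260],q)
hit=bot.move_linear([*c,161],velocity=120,stop_force=12); bot.sleep(.1)
o=bot.get_obs(); print(hit,o["tcp_pos"],o["ft_force"])
bot.grip(20,60); o=bot.get_obs(); print("grip",o["opening"],o["gripper_force"],o["tcp_pos"])
bot.move_linear([*c,350],velocity=200)
s=np.array([490,99.6]); q2=down(np.radians(-28)-np.pi/2)
bot.move_ptp([*s,350],q2); bot.sleep(.3)
o=bot.get_obs(); print(o["t"],o["tcp_pos"],o["opening"],o["ft_force"])
f=[]
for n in("scene","side"):
    p=bot.read_camera(n); save(p,n+"1.png")
    C=cloud(p); hsv=cv2.cvtColor(p["image"],cv2.COLOR_RGB2HSV)
    X,Y,Z=C[...,0],C[...,1],C[...,2]
    m=(hsv[...,0]>18)&(hsv[...,0]<32)&(hsv[...,1]>190)&(np.hypot(X-490,Y-99)<100)&(Z>310)
    print(n,"crank yellow zmin/max",np.percentile(Z[m],[2,98]).round(1),m.sum())
    k=(np.hypot(X-547,Y-69)<30)&(Z>395)&(Z<415); print("knob top",C[k].mean(0).round(1),k.sum(), (s+65*np.array([np.cos(np.radians(-28)),np.sin(np.radians(-28))])).round(1))
    f.append(p["image"][90:250,190:390])
cv2.imwrite("pics/lift.png",cv2.resize(np.hstack(f),(800,320),interpolation=cv2.INTER_CUBIC)[:,:,::-1])
E
python3 place.py
```

```text
False [ 539.94306129 -235.67482547  162.44140101] [ 0.09054789 -1.05074027  1.05289238]
grip 28.88714144525207 59.91724669933319 [ 539.55790991 -235.57650577  161.77120597]
17.4167 [490.2468274   99.01466658 349.9453507 ] 29.355226018290995 [-0.85140879  0.16703483 -2.66437437]
scene crank yellow zmin/max [346.7 387.9] 478
knob top [542.   65.  403.9] 168 [547.4  69.1]
side crank yellow zmin/max [347.  386.9] 248
knob top [544.4  62.1 402.7] 83 [547.4  69.1]
```

View pics/lift.png

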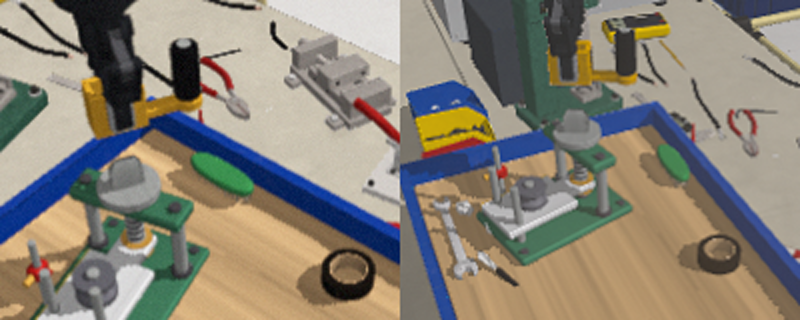

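```bash
python3 - <<'E'
from h import *
s=np.array([489.8,100.0])
h=bot.move_linear([*s,305],velocity=120,stop_force=10); o=bot.get_obs(); print(h,o["tcp_pos"],o["ft_force"],o["torque"])
if not h:
    h=bot.move_linear([*s,275.5],velocity=50,stop_force=10); bot.sleep(.1); o=bot.get_obs(); print(h,o["tcp_pos"],o["ft_force"],o["torque"],o["t"],o["opening"])
E
```

```text
False [489.7513184  100.0004772  304.90133189] [-0.13355718  0.39633838 -1.43769795] [ 0.07649674 -0.01587048  0.04743502]
True [489.48565055  99.99561608 276.74495464] [-0.79439212  0.53060383  4.90501936] [-0.00303067 -0.17085668  0.02973338] 18.7 29.03069239426018
```

```bash
cat > meas.py <<'E'
from h import *
def meas(tag):
    p=bot.read_camera("wrist"); C=cloud(p); save(p,tag+".png"); im=p["image"]
    np.savez(tag+".npz",C=C,im=im)
    print(bot.get_obs()["t"],np.array(p["pose"])[:3,3].round(1))
    for t in("pointer_tip","platform_top","crank_knob","crank_hub"):
        for d in bot.spot_in(t,p)[:1]: print(t,round(d["p"],2),np.round(d["location"]),world(p,d["location"]).round(1))
    u,v=np.round(bot.spot_in("pointer_tip",p)[0]["location"]).astype(int)
    u0,v0=min(max(u-60,0),520),min(max(v-40,0),300)
    cv2.imwrite("pics/"+tag+"c.png",cv2.resize(im[v0:v0+90,u0:u0+120],(800,600),interpolation=cv2.INTER_CUBIC)[:,:,::-1]); print("crop origin",u0,v0,"scale 6.67")
E
python3 - <<'E'
from meas import *
bot.grip(50)
q=bot.get_obs()
bot.move_linear([489.8,100,360],velocity=250)
bot.move_ptp([460,80,365],down(np.radians(61))); bot.sleep(.2)
meas("m1")
d=np.load("m1.npz");C=d["C"]
for lo,hi,c,n,r in((326,340,(547,68),"knobtop",40),(309,319,(490,99),"hubtop",40)):
    P=C[(C[...,2]>lo)&(C[...,2]<hi)&(np.hypot(C[...,0]-c[0],C[...,1]-c[1])<r)]
    print(n,len(P),P.mean(0).round(1) if len(P) else "", cv2.minAreaRect(P[:,:2].astype(np.float32)) if len(P)>4 else "")
E
```

```text
22.4417 [394.9 116.6 506.6]
pointer_tip 0.67 [322.  88.] [[387.6 124.  255.1]]
platform_top 0.89 [296. 143.] [[415.6  82.7 224.6]]
crank_knob 0.74 [274. 322.] [[598.3 -59.  172.1]]
crank_hub 0.93 [361. 267.] [[504.4  89.8 311.4]]
crop origin 262 48 scale 6.67
knobtop 749 [541.2  71.8 331.7] ((543.7243041992188, 71.04207611083984), (22.40294075012207, 20.088485717773438), 55.184600830078125)
hubtop 1402 [482.9 101.2 312.6] ((488.9493408203125, 101.2024154663086), (30.138689041137695, 48.272579193115234), 61.59373092651367)
```

View pics/m1c.png

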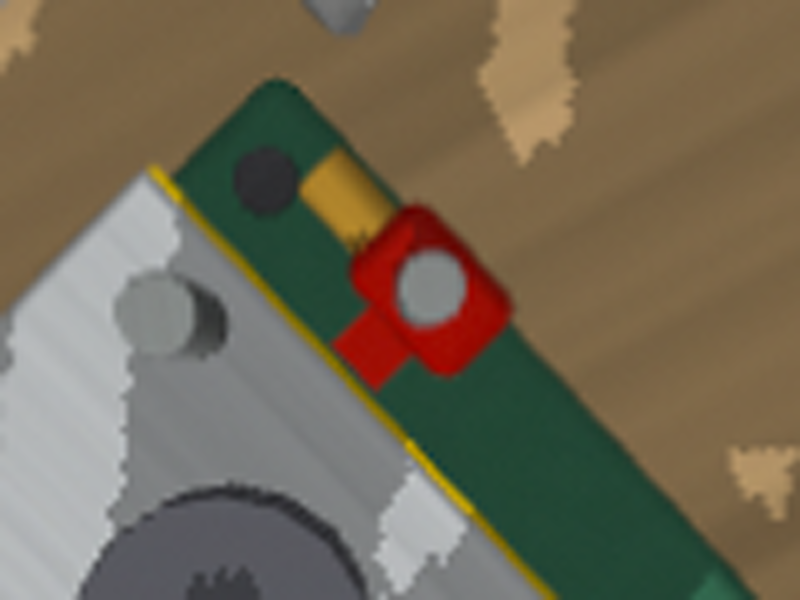

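```bash
cat > hts.py <<'E'
import numpy as np,sys
d=np.load(sys.argv[1]+".npz");C=d["C"]
def rep(n,u0,v0,pts):
    q=np.array([C[int(round(v0+y/6.667)),int(round(u0+x/6.667))] for x,y in pts]); print(n,q.round(1).tolist(),"median z",np.median(q[:,2]).round(2))
if __name__=="__main__":
    rep("finger",262,48,[(x,y) for x,y in((375,330),(375,345),(365,350),(355,343),(372,362),(385,345))])
    rep("plat",262,48,[(290,360),(320,395),(350,425),(380,460),(300,400),(330,440),(250,330),(130,200),(110,260)])
E
python3 hts.py m1
```

```text
finger [[391.1, 118.7, 219.6], [393.3, 117.5, 220.0], [392.9, 116.7, 219.1], [391.3, 115.6, 219.0], [394.8, 116.7, 219.3], [394.1, 119.0, 219.8]] median z 219.46
plat [[388.8, 106.0, 193.9], [395.1, 107.9, 193.6], [400.9, 108.9, 193.2], [407.2, 110.9, 195.1], [394.5, 105.0, 194.6], [401.2, 105.5, 193.3], [382.1, 103.3, 193.6], [359.4, 97.2, 195.2], [364.7, 90.6, 193.4]] median z 193.61
```

```bash
cat > wind.py <<'E'
from meas import *
s=np.array([489.6,100.0]); q=down(np.radians(61)); Z=293.5
K=lambda deg,z=Z,r=65:[*(s+r*np.array([np.cos(np.radians(deg)),np.sin(np.radians(deg))])),z]
def wind(a0,a1,step=15,v=130):
    n=max(1,int(np.ceil(abs(a1-a0)/step))); fm=0
    for i,a in enumerate(np.linspace(a0,a1,n+1)[1:]):
        bot.move_linear(K(a),velocity=v); o=bot.get_obs(); f=o["ft_force"]; fm=max(fm,np.linalg.norm(f))
        if i%4==0: print(round(a),f.round(1),round(o["opening"],1))
        if np.linalg.norm(f)>35: print("STOP at",a,f); return a
    print("max",fm.round(1)); return a1
E
python3 - <<'E'
from wind import *
print([k for k in range(-28,-400,-30) if bot.ik(K(k),q) is None])
bot.grip(46)
bot.move_ptp(K(-28.3,350),q)
h=bot.move_linear(K(-28.3),velocity=120,stop_force=10); print(h,bot.get_obs()["tcp_pos"])
if not h:
    bot.grip(15,40); o=bot.get_obs(); print(o["opening"],o["ft_force"],o["tcp_pos"])
    a=wind(-28.3,-28.3-545); bot.sleep(.2); print(a,bot.get_obs()["tcp_pos"],bot.get_obs()["t"])
    meas("m2")
E
```

```text
[]
False [546.77389578  69.2840527  294.21135241]
24.000528816968874 [-0.06319663 -0.58988638  2.68256977] [547.4214089   69.16358252 295.02360628]
-43 [ 0.  -2.   5.9] 23.8
-102 [-0.3  1.   6.7] 24.1
-161 [5.1 1.4 4.4] 24.2
-220 [ 4.3 -3.1  6.2] 24.1
-279 [ 0.9 -2.9  7.6] 23.8
-338 [ 1.6 -0.   7.8] 24.2
-397 [ 3.5 -2.   7.4] 23.8
-455 [-1.4 -3.5  8.5] 24.3
-514 [1.4 0.9 7.5] 24.2
-573 [ 3.1 -1.3  6. ] 24.2
max 9.7
-573.3 [437.10464591 134.98649128 294.48969798] 34.6667
34.7167 [371.4 171.9 435.7]
pointer_tip 0.62 [271. 152.] [[384.9 128.7 224.3]]
platform_top 0.55 [230. 210.] [[402.6  89.9 243. ]]
crank_knob 0.59 [318. 290.] [[430.2 139.1 332.9]]
crank_hub 0.71 [316. 290.] [[430.4 138.2 332.1]]
crop origin 211 112 scale 6.67
```

View pics/m2.png

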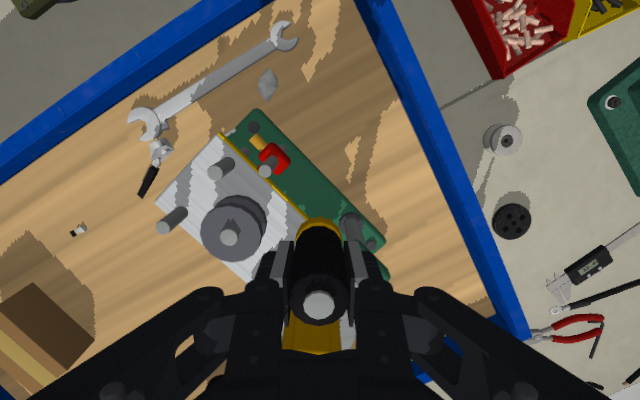

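View pics/m2c.png

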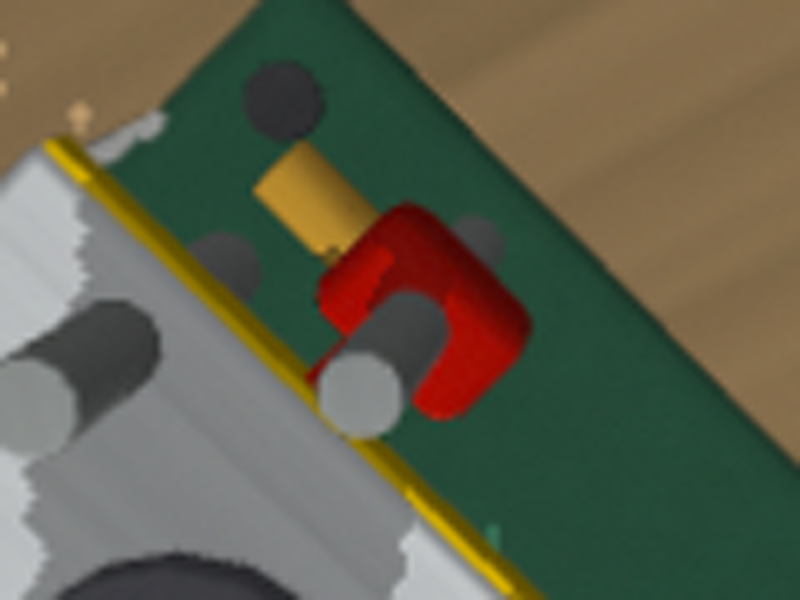

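```bash
python3 - <<'E'
import numpy as np
for f,o,G in(("m1",(262,48),dict(green=[(480,400),(520,430),(560,470),(220,160),(440,400)],finger=[(375,345),(365,350),(385,345)],plat=[(290,360),(330,440),(250,330),(110,260),(300,400)],clamp=[(400,240),(380,270),(450,350),(490,300)])),
 ("m2",(211,112),dict(green=[(300,30),(560,400),(600,450),(520,420),(180,180)],finger=[(325,360),(330,362),(322,372),(335,350)],plat=[(200,380),(250,430),(300,480),(30,230),(150,250),(120,480)],clamp=[(410,225),(345,300),(470,390),(510,320),(450,280)]))):
    C=np.load(f+".npz")["C"]
    for k,pts in G.items():
        z=np.array([C[int(round(o[1]+y/6.667)),int(round(o[0]+x/6.667)),2] for x,y in pts]); print(f,k,z.round(1),np.median(z).round(2))
E
```

```text
m1 green [166.8 165.8 166.8 163.8 166.3] 166.35
m1 finger [220.  219.1 219.8] 219.83
m1 plat [193.9 193.3 193.6 193.4 194.6] 193.61
m1 clamp [223.7 224.4 225.2 224.9] 224.65
m2 green [165.6 164.8 166.6 166.7 166.4] 166.4
m2 finger [256.4 256.4 255.6 218.8] 255.97
m2 plat [217.1 217.1 216.9 217.8 216.7 217.9] 217.11
m2 clamp [223.1 224.3 223.  223.  225. ] 223.08
```

```bash
python3 - <<'E'
from wind import *
a=wind(-573.3,-589.3,step=8,v=60); bot.sleep(.3)
bot.grip(46); bot.sleep(.1)
bot.move_linear(K(a,365),velocity=150)
bot.move_ptp([460,80,370],q); bot.sleep(.2)
meas("m3")
C=np.load("m3.npz")["C"]; im=np.load("m3.npz")["im"]
X,Y,Z=[C[...,i] for i in range(3)]
hsv=cv2.cvtColor(im,cv2.COLOR_RGB2HSV)
near=(np.hypot(X-391,Y-113)<35)
red=near&((hsv[...,0]<6)|(hsv[...,0]>174))&(hsv[...,1]>180)&(Z>205)&(Z<230)
P=C[red]; print("red z hist",np.histogram(P[:,2],bins=np.arange(208,230,1)))
tip=P[P[:,1]<118]; print("finger",np.median(P[np.hypot(P[:,0]-392.5,P[:,1]-117)<4],axis=0))
pl=near&(hsv[...,1]<60)&(Z>205)&(Z<225)&(Y<109); print("plat",np.median(C[pl],axis=0),pl.sum(),Z[pl].std())
hub=C[(Z>309)&(Z<319)&(np.hypot(X-490,Y-99)<32)]; print("hub top",np.median(hub[:,2]),len(hub),cv2.minAreaRect(hub[:,:2].astype(np.float32)))
E
```

```text
-581 [ 3.3 -3.1  5.8] 24.1
max 7.8
37.5667 [394.7 117.2 510.9]
pointer_tip 0.73 [321.  90.] [[387.6 123.4 254.3]]
platform_top 0.79 [294. 142.] [[412.7  84.2 244.3]]
crank_knob 0.61 [373. 197.] [[475.  120.4 279.3]]
crank_hub 0.72 [ 95. 263.] [[ 422.2 -183.4  198.8]]
crop origin 261 50 scale 6.67
red z hist (array([  0,   0,   0,   0,   0,   0,   0,   0,   0,   2,  37,  31,   5,
         7,  34,  65, 103,  27,   3,   2,   0]), array([208, 209, 210, 211, 212, 213, 214, 215, 216, 217, 218, 219, 220,
       221, 222, 223, 224, 225, 226, 227, 228, 229]))
finger [392.57297261 117.30549442 218.95860664]
plat [389.33957729  98.1775925  218.2051532 ] 1461 0.9982598789354027
hub top 312.8417509102166 1402 ((490.44122314453125, 99.76648712158203), (30.085216522216797, 48.146507263183594), 41.03214645385742)
```

View pics/m3.png

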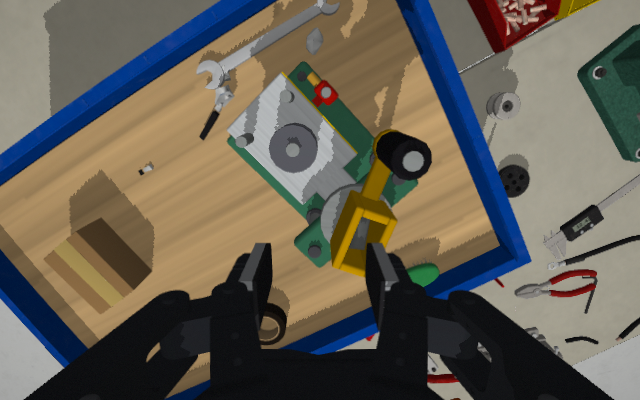

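```bash
python3 -c "
from h import *
bot.move_linear([460,80,430],velocity=200); bot.sleep(.2); print(bot.finish_job())"
```

```text
the job is handed in; nothing more can be done
None
```

I've handed the job in: the carton is pushed clear of the crank, the crank is on the shaft and released, and the last camera reading put the platform top about 0.3–0.7 mm above the pointer's height. No score came back.

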